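Open the food-waste caddy so that its lid stays back

TASK

Get the food-waste caddy ready for the peelings: press the white catch at its front down with a fingertip so that the dark lid springs ajar, then push the lid up and right over with the fingers until it rests back against its stop and stays open by its own weight. Press and push lightly, without squeezing, lifting, tipping or shoving the caddy along, and leave everything around it as it stands.

Things in the scene. Friction and masses are not known exactly. Their poses are not given: they have to be found in the camera images.
- caddy: worktop food-waste caddy: sage-green open box, 160 mm deep (x) x 200 mm wide (y), rim 125 mm high, 1.7 kg, loose on rubber feet. Origin: centre of its underside; its x points from the front (with the white catch, facing the robot) to the back (hinge), z up. A thin steel handle lies folded down round its back, 60 to 100 mm high.
- catch (a joint): white rocker catch at the middle of the caddy's front: 0 = up (latched), 0.30 rad = fully down. Level pad 46 mm deep x 40 mm wide, 98 to 144 mm in front of the caddy's origin; behind it a 30 mm wide upright holds a nose over the lid's lip, top 139 mm high. Frees the lid at about 0.2 rad. Sprung: 1.5 N to start, 5 N when down; rises when let go.
- catch_pad (a point): point on top of the catch's pad, mid-width, 132 mm in front of the caddy's origin, 112 mm high: press straight down here; it frees the lid after 7 to 9 mm and stops after 13 mm
- lid (a joint): dark grey lid: 0 = shut (start), grows as its front edge goes up and back; 1.95 rad = at its stop, 22 degrees past upright. Once the catch frees it a spring lifts it within a second to about 0.70 rad, where it waits. From there only its weight acts (0.13 N m, damped hinge): let go below 1.5 it sinks back, past about 1.65 it goes on to the stop by itself.
- lid_lip (a point): middle of the lid's rounded front lip (8 mm thick, 200 mm wide), 174 mm from the hinge axis. At 0.70 rad it stands about 243 mm high and 49 mm in front of the caddy's origin, open underneath
- lid_hinge (a point): middle of the lid's hinge axis, 84 mm behind the caddy's origin, 130 mm high; the axis runs along the caddy's y
- mug: white mug with green dots, 78 mm wide, 93 mm high, with a handle; a bystander to the right of the caddy; origin: centre of its underside
- pepper_jar: small glass spice jar with a black cap, 41 mm wide, 105 mm high; bystander in the row behind; origin: centre of its underside
- mill: small salt shaker with a grey top, 44 mm wide, 90 mm high; bystander in the row behind; origin: centre of its underside
- herb_bottle: round herb bottle with a cork, 54 mm wide, 108 mm high; bystander in the row behind; origin: centre of its underside
- garlic: garlic bulb, about 50 mm, on the round wooden board to the left; a bystander; origin: centre of its underside
- peeler: green peeler, 170 mm long, on the worktop to the left; a bystander; origin: centre of its underside

How it is judged (in metres and radians):
On the way, in this order (a step that is already met when the one before it is completed fails the run):
1. the white catch is pressed down by the fingers (value of joint catch above 0.15 rad and contact force between the fingers and caddy above 0.5 N), for 0.05 s.
2. the lid has been pushed over past upright (value of joint lid above 1.7 rad), for 0.1 s.
At the end, for the whole second after the job is handed in: The lid rests open at its stop (over 1.85 of 1.95 rad) and still, the catch is up again (under 0.06 rad), and the caddy stands upright within 30 mm of where it was (value of joint lid above 1.85 rad and velocity of joint lid below 0.1 rad/s and value of joint catch below 0.06 rad and distance of caddy from where it was at the start of the episode below 0.03 m and angle between caddy's own z axis and vertical below 0.05 rad and linear speed of caddy below 0.02 m/s); the robot touches nothing.
It fails at once if the caddy is lifted or tipped (raised over 12 mm or tilted over 0.12 rad) (height (world z) of caddy above 0.012 m or angle between caddy's own z axis and vertical above 0.12 rad).
It fails at once if the caddy is shoved more than 50 mm (distance of caddy from where it was at the start of the episode above 0.05 m).
It fails at once if a bystander is moved more than 25 mm (distance of any of mug, pepper_jar, mill, herb_bottle, garlic, peeler from where it was at the start of the episode above 0.025 m).
It fails at once if the caddy, its catch or its lid is squeezed or forced (over 40 N from the fingers) (contact force between the fingers and caddy above 40 N).
It also fails if it takes over 40 s, if anything falls off the work surface, if the arm or the gripper's body presses on something with over 40 N, if the wrist force passes 120 N, or if a joint passes its speed limit or range.

ROBOT

A 6-joint arm with a two-finger parallel gripper is mounted at the origin on a cart in front of the work surface, level with it; the furniture and walls round the work are solid. World frame = base frame: x ahead of the robot, y to its left, z up, the work surface at z = 0. Lengths are in m, angles in degrees, forces in N, time in s.
With the tool pointing down it reaches from about 0.4 to 0.925 m from the base axis. Payload 3.4 kg.
Tool frame: the origin (TCP) lies on the centre line of the jaws, within the pads' length; the fingertips stand tcp_to_tips ahead of it and the grasp point (between the pads) lies 5 mm behind it (tcp_to_tips is the distance from the TCP to the fingertips, in m); z points along the fingers, y is the line along which they close (so a half turn about z gives the same grasp; the last joint's range is limited). The gripper opens to 85 mm and grips with 20 to 120 N. Pads are 22 mm wide; open, the fingers measure 114 mm over their backs; the gripper's body (76 mm by 85 mm) begins 54 mm behind the grasp point. The pads swing forward as they close: fully open they stand 13 mm farther back than shut.
Start: joints at [-74.112, 17.578, 86.31, -0, 76.112, -4.211], TCP at [0.198, -0.54, 0.245] pointing down, gripper open.
Joint ranges: [-179.03, 179.03], [-60, 130.46], [8.19, 133.38], [-81.62, 261.62], [5.75, 156.47], [-153.77, 153.77]. Speed limits (degrees/s): [147.25, 147.25, 180, 180, 180, 180].

INTERFACE

Orientations are given as [roll, pitch, yaw] about the fixed x, y, z axes, in that order (R = Rz(yaw) Ry(pitch) Rx(roll)).
In Python, from bench import * gives the robot as it stands.
- The arm moves only by the shell command python3 -m inch 'ROWS'. ROWS is text: rows parted by semicolons, each of 7 numbers parted by spaces: the turn, a rotation vector about the tool's x, y, z each as a share of pi/2 rad, from -1 to 1, then the shift along the tool's x, y, z each as a share of 200 mm, from -1 to 1, then the gripper command: -1 is fully open, 1 is shut, values between are in proportion. In form: wx wy wz tx ty tz grip; .... A call has 1 to 8 rows; each row is the pose to reach, as a shift and turn from the pose commanded when the call began, along the tool's axes at that moment; what a row does not reach only later rows make up. A row lasts 1/8 s, in which the tool goes at most 62.5 mm and 10.7 degrees, less where a joint would pass 70% of its speed; a pose out of reach is approached as far as the arm can. A call with a number of a shift or a turn outside -1 to 1 is refused whole. A call with a gripper value outside its range is refused whole. The fingers move at their own pace and stop on an object; the grip force is fixed at half the most. Time passes only in rows, so rows that repeat a pose let the fingers close. It gives the time, the measured TCP pose, the force, the opening and the grip force at its end, in the units of the state.
- state(): the state, without advancing time (a new reading comes with each control period).
- snapshot(name): name is "scene" or "top" or "wrist"; returns the picture (400x640x3 uint8, red, green, blue); there is no depth.
- camera_model(name): a dict with "fx", "fy", "cx", "cy" (pixels), "T" (4x4, takes a point from camera to world coordinates); the wrist camera has in their place "hand_eye" (4x4, takes a point from camera to tool coordinates, whose origin is the TCP and whose axes are the flange's). Camera axes: x right, y down, z forward; pixel columns grow to the right and rows downward; lengths in m; the calibration is good to about 2 mm. A picture is of the moment at which its call begins: read the wrist's pose just before it. camera_model takes no time and is no camera call.
- close_job(): hands the job in; it is judged then, once.
The state is a dict: "t": time; "joints": joint angles; "qvel": joint speeds; "tau": joint torques, N m; "eef_pos": TCP position; "tool_rot": TCP orientation; "force": force on the tool from outside, world axes, zero at the start; "moment": the same for the moment, N m; "gripper_width": finger opening in m; "finger_force": force on a finger pad.
Only numpy, scipy, OpenCV 4.12 (cv2) and the standard library are available. Lean on these libraries where they do the work, as an engineer would, in place of code of your own. Each camera call takes 0.05 s, during which the arm holds its last target. There are 200 camera calls.

## Working session

There is one attempt and no reset: what is moved stays moved. The work goes in short steps, Python scripts to look and compute and a shell command to move; the robot and the scene stay as the last step left them, time stands still between calls to the robot, and variables do not carry over. Pictures are saved under pics/ and viewed, at most 10 in all, crops included, and the job is handed in when it is done.

```bash
mkdir -p pics; python3 - <<'E'
from bench import *
import cv2
for n in("scene","top"):
    cv2.imwrite(f"pics/{n}0.png",snapshot(n)[:,:,::-1])
    m=camera_model(n);print(n,m)
s=state();print(s)
E
```

```text
scene {'fx': 504.6850302349899, 'fy': 504.6850302349899, 'cx': 323.10799391755205, 'cy': 203.09319827998755, 'T': array([[-0.6057327 , -0.53502241,  0.58893032, -0.25429379],
       [-0.79553779,  0.42064004, -0.43609812,  0.49034706],
       [-0.01440541, -0.73267522, -0.68042597,  1.04573125],
       [ 0.        ,  0.        ,  0.        ,  1.        ]])}
top {'fx': 496.24257943810085, 'fy': 496.24257943810085, 'cx': 319.0217187030162, 'cy': 199.64282431996455, 'T': array([[-0.02623264, -0.98099889,  0.19223172,  0.29651135],
       [-0.99965432,  0.02608135, -0.00331782, -0.09169782],
       [-0.00175888, -0.19225231, -0.98134395,  1.55843614],
       [ 0.        ,  0.        ,  0.        ,  1.        ]])}
{'t': 0.1, 'joints': array([-7.41118827e+01,  1.76214276e+01,  8.63775356e+01, -2.67444399e-04,
        7.61127151e+01, -4.21092098e+00]), 'qvel': array([-0.07321985, -0.05666577, -0.09268755, -0.01765911, -0.04638282,
        0.02715401]), 'tau': array([ 5.17020760e-05, -4.58527458e+01, -2.52607906e+01, -8.46569355e-05,
        5.61707260e-03, -2.13709558e-05]), 'eef_pos': array([ 0.19740342, -0.5393921 ,  0.24443118]), 'tool_rot': array([-1.79888604e+02, -7.94154490e-03,  2.00990950e+01]), 'force': array([-0.13917067,  0.41493117,  0.04495081]), 'moment': array([ 0.00478049, -0.03741195,  0.0159254 ]), 'finger_force': 0.0, 'gripper_width': 0.08554973754899022}
```

View pics/scene0.png

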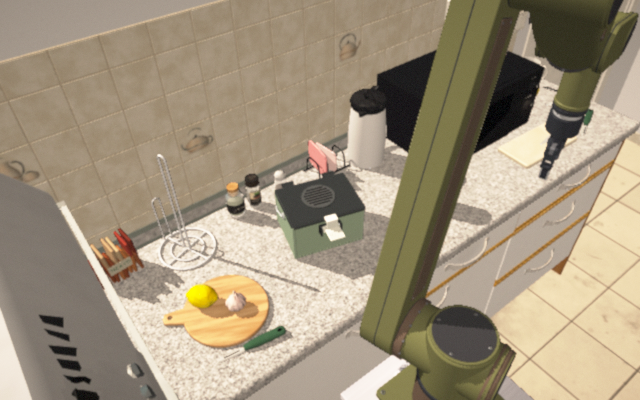

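View pics/top0.png

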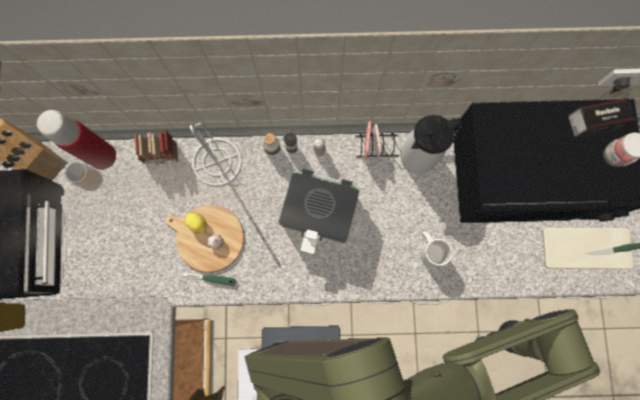

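```bash
python3 - <<'E'
import cv2
i=cv2.imread("pics/top0.png")[150:270,250:390]
cv2.imwrite("pics/crop0.png",cv2.resize(i,None,fx=5,fy=5,interpolation=cv2.INTER_CUBIC)[:600,:700])
E
```

```text
(no output)
```

View pics/crop0.png

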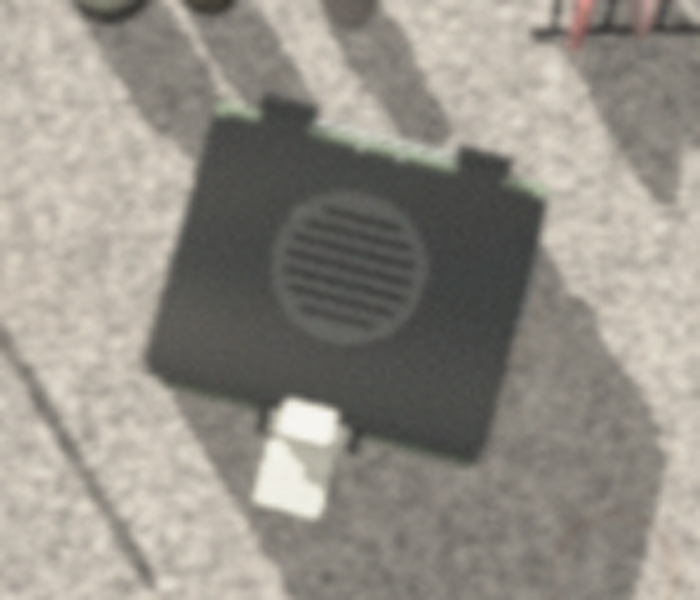

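```bash
cat > h.py <<'E'
import numpy as np
from bench import *
from scipy.spatial.transform import Rotation as R
def caddy(p,pose):
    x,y,a=pose;c,s=np.cos(a),np.sin(a)
    return np.array([x+c*p[0]-s*p[1],y+s*p[0]+c*p[1],p[2]])
def proj(P,T,m):
    q=np.linalg.inv(T)@np.append(P,1);return np.array([m['fx']*q[0]/q[2]+m['cx'],m['fy']*q[1]/q[2]+m['cy']])
def rel(P,pose_yaw=None,rpy=None):
    """shift in tool axes /0.2 to world P and rotvec share to rpy"""
    s=state();A=R.from_euler('xyz',s['tool_rot'],degrees=True)
    t=A.inv().apply(np.array(P)-s['eef_pos'])/0.2
    w=(A.inv()*R.from_euler('xyz',rpy,degrees=True)).as_rotvec()/(np.pi/2)
    return np.round(w,3),np.round(t,3)
E
python3 - <<'E'
from h import *
from scipy.optimize import least_squares
m=camera_model("top")
obj=[(-.09,.1,.131),(-.09,-.1,.131),(-.144,.02,.112),(-.144,-.02,.112)]
px=[(148,365),(470,462),(252,502),(320,520)]
px=[(u/5+250-.4,v/5+150-.4) for u,v in px]
f=lambda p:np.concatenate([proj(caddy(o,p),m['T'],m)-u for o,u in zip(obj,px)])
r=least_squares(f,[.6,-.1,-.2]);print(r.x,np.degrees(r.x[2]),r.fun.round(2))
print(caddy((-.132,0,.112),r.x),caddy((-.049,0,.243),r.x),caddy((.084,0,.13),r.x))
print(camera_model("wrist")); 
import bench;print([d for d in dir(bench) if d[0]!='_'])
try: print(tcp_to_tips)
except Exception as e: print(e)
E
```

```text
[ 0.56474863 -0.10011859 -0.31153005] -17.849356955608542 [-0.59  0.54  1.28  0.46 -0.13 -0.65 -0.56 -0.38]
[ 0.43910236 -0.05965855  0.112     ] [ 0.51810721 -0.08509933  0.243     ] [ 0.64470535 -0.12586588  0.13      ]
{'fx': 276.51118722791284, 'fy': 276.51118722791284, 'cx': 325.21134715884415, 'cy': 197.11483085176243, 'hand_eye': array([[ 4.57986370e-04, -9.54705880e-01, -2.97550789e-01,
         7.64390382e-02],
       [ 9.99999889e-01,  4.69528014e-04,  3.26840445e-05,
        -4.83163675e-05],
       [ 1.08504782e-04, -2.97550771e-01,  9.54705990e-01,
        -1.27667087e-01],
       [ 0.00000000e+00,  0.00000000e+00,  0.00000000e+00,
         1.00000000e+00]])}
['PlanningError', 'camera_model', 'close_job', 'snapshot', 'state', 'tcp_to_tips']
0.014
```

```bash
R="0 0 -.79 .97 -.92 0 1"; python3 -m inch '0 0 -.79 .97 -.92 0 1;0 0 -.79 .97 -.92 0 1;0 0 -.79 .97 -.92 0 1;0 0 -.79 .97 -.92 0 1;0 0 -.79 .97 -.92 0 1;0 0 -.79 .97 -.92 0 1;0 0 -.79 .97 -.92 0 1;0 0 -.79 .97 -.92 0 1'; python3 -c "
from h import *
print(rel((.439,-.06,.215),rpy=(180,0,162)))"
```

```text
t: 1.1
eef_pos: [0.3164, -0.3002, 0.2451]
tool_rot: [-180.0, -0.0, 91.1]
force: [0.4, 0.2, -1.0]
gripper_width: 0.0001
finger_force: 0.0
(array([-0.   , -0.   , -0.787]), array([1.188, 0.637, 0.151]))
```

```bash
python3 -m inch '0 0 -.787 1 .637 .1 1;0 0 -.787 1 .637 .1 1;0 0 -.787 1 .637 .1 1;0 0 -.787 1 .637 .1 1;0 0 -.787 1 .637 .1 1;0 0 -.787 1 .637 .1 1;0 0 -.787 1 .637 .1 1;0 0 -.787 1 .637 .1 1'; python3 - <<'E'
from h import *
import cv2
print(rel((.439,-.06,.18),rpy=(180,0,162)))
s=state();m=camera_model("wrist");cv2.imwrite("pics/w1.png",snapshot("wrist")[:,:,::-1])
T=np.eye(4);T[:3,:3]=R.from_euler('xyz',s['tool_rot'],degrees=True).as_matrix();T[:3,3]=s['eef_pos'];T=T@m['hand_eye']
p=(.5647,-.1001,-.3115)
for o in [(-.144,.02,.112),(-.144,-.02,.112),(-.09,.1,.131),(-.09,-.1,.131)]: print(proj(caddy(o,p),T,m).round())
E
```

```text
t: 2.1
eef_pos: [0.4396, -0.0979, 0.2251]
tool_rot: [180.0, -0.0, 161.9]
force: [0.4, 1.5, 0.4]
gripper_width: 0.0001
finger_force: 0.0
(array([ 0.   , -0.   , -0.002]), array([0.062, 0.179, 0.225]))
[388. 172.]
[343. 172.]
[480. 236.]
[252. 237.]
```

View pics/w1.png

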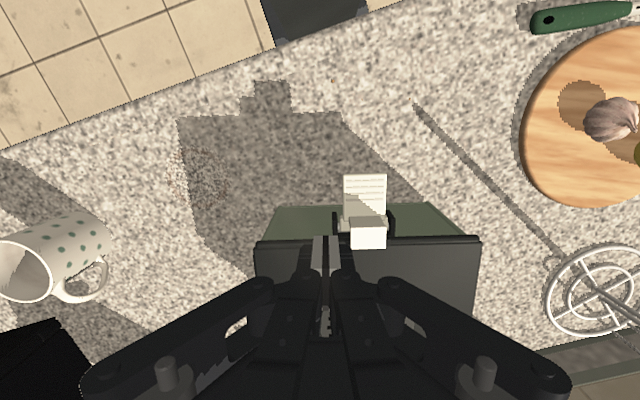

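```bash
python3 -m inch '0 0 0 .06 .18 0 1;0 0 0 .06 .18 .1 1;0 0 0 .06 .18 .3 1;0 0 0 .06 .18 .42 1;0 0 0 .06 .18 .44 1;0 0 0 .06 .18 .44 1'; python3 -c "
from h import *
print(rel((.439,-.06,.126),rpy=(180,0,162)),state()['force'],state()['tool_rot'])"
```

```text
t: 2.9
eef_pos: [0.4397, -0.0602, 0.1376]
tool_rot: [180.0, 0.0, 161.9]
force: [0.3, 0.2, 1.1]
gripper_width: -0.0001
finger_force: 0.0
(array([ 0.   ,  0.   , -0.001]), array([ 0.004, -0.   ,  0.058])) [0.33882543 0.16854267 1.12316608] [1.79998844e+02 1.07729424e-02 1.61944584e+02]
```

```bash
python3 -m inch '0 0 0 0 0 .04 1;0 0 0 0 0 .06 1;0 0 0 0 0 .08 1;0 0 0 0 0 .095 1;0 0 0 0 0 .11 1;0 0 0 0 0 .11 1;0 0 0 0 0 .11 1;0 0 0 0 0 .11 1'; python3 - <<'E'
from h import *
import cv2
print(state()['force'])
cv2.imwrite("pics/w2.png",snapshot("wrist")[:,:,::-1])
E
```

```text
t: 3.9
eef_pos: [0.4383, -0.0597, 0.1152]
tool_rot: [-180.0, -0.1, 162.0]
force: [-5.2, 1.7, 5.0]
gripper_width: -0.0
finger_force: 3.1
[-5.17287888  1.71142714  4.98699451]
```

View pics/w2.png

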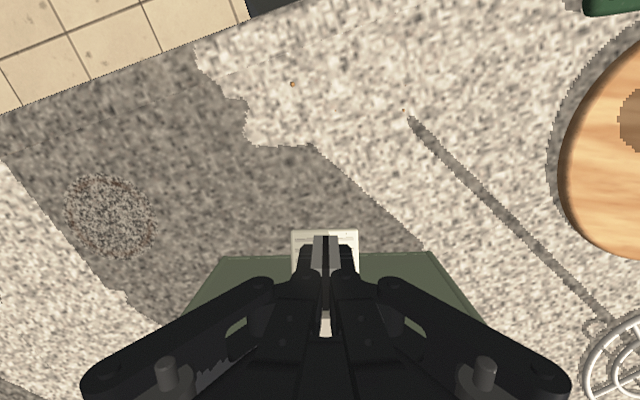

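```bash
python3 - <<'E'
from h import *
import cv2
cv2.imwrite("pics/s2.png",cv2.resize(snapshot("scene")[110:290,220:440,::-1],None,fx=3,fy=3))
E
```

```text
(no output)
```

View pics/s2.png

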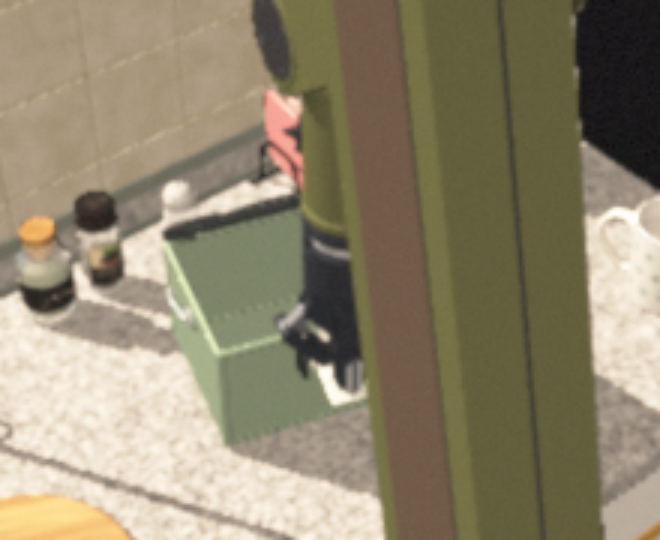

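```bash
python3 -m inch '0 0 0 .01 0 -.05 1;0 0 0 .03 0 -.15 1;0 0 0 .03 0 -.35 1;0 0 0 .03 0 -.5 1;0 0 0 0 0 -.51 1;0 0 0 -.1 0 -.51 1;0 0 0 -.15 0 -.51 1;0 0 0 -.15 0 -.51 1'; python3 - <<'E'
from h import *
import cv2
s=state();p=(.5647,-.1001,-.3115);d=s['eef_pos']-[p[0],p[1],0];c,n=np.cos(p[2]),np.sin(p[2])
print("caddy frame",c*d[0]+n*d[1],-n*d[0]+c*d[1],d[2],s['force'])
a=snapshot("scene")[110:290,220:440,::-1];b=snapshot("top")[120:300,220:440,::-1]
cv2.imwrite("pics/s3.png",cv2.resize(np.hstack([a,b]),(792,324)))
E
```

```text
t: 5.0
eef_pos: [0.4687, -0.0696, 0.2161]
tool_rot: [-180.0, -0.1, 162.0]
force: [-0.1, 0.4, 0.4]
gripper_width: -0.0003
finger_force: 0.0
caddy frame -0.10068820834700602 -0.00036456466513674554 0.21608209232230502 [-0.11819945  0.42460891  0.39869017]
```

View pics/s3.png

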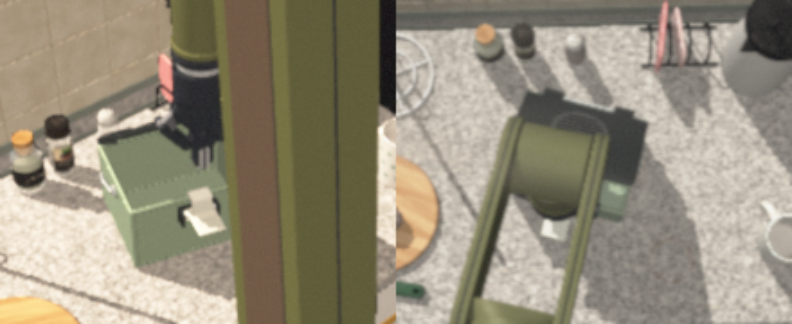

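```bash
python3 -m inch '0 0 0 -.1 0 0 1;0 0 0 -.18 0 0 1;0 0 0 -.24 0 -.05 1;0 0 0 -.3 0 -.1 1;0 0 0 -.36 0 -.15 1;0 0 0 -.42 0 -.19 1;0 0 0 -.48 0 -.22 1;0 0 0 -.54 0 -.25 1'; python3 - <<'E'
from h import *
import cv2
s=state();p=(.5647,-.1001,-.3115);d=s['eef_pos']-[p[0],p[1],0];c,n=np.cos(p[2]),np.sin(p[2])
print("caddy frame",c*d[0]+n*d[1],-n*d[0]+c*d[1],d[2],s['force'])
a=snapshot("scene")[110:290,220:440,::-1];b=snapshot("wrist")[:,:,::-1]
cv2.imwrite("pics/s4.png",np.hstack([cv2.resize(a,(396,324)),cv2.resize(b,(400,324))]))
E
```

```text
t: 6.1
eef_pos: [0.5715, -0.1029, 0.2674]
tool_rot: [-180.0, -0.0, 162.0]
force: [0.2, 0.2, 1.5]
gripper_width: -0.0002
finger_force: 0.2
caddy frame 0.0073690642465425735 -0.000546529896873683 0.2674315557967831 [0.21373605 0.17414437 1.5173413 ]
```

View pics/s4.png

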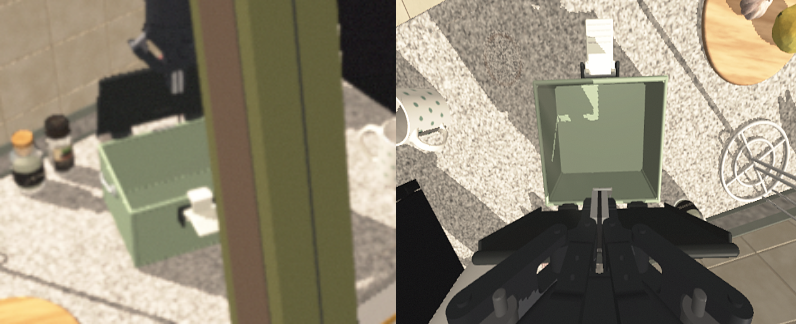

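```bash
python3 -m inch '0 0 0 -.06 0 -.02 1;0 0 0 -.13 0 -.04 1;0 0 0 -.2 0 -.05 1;0 0 0 -.27 0 -.06 1;0 0 0 -.34 0 -.06 1;0 0 0 -.41 0 -.05 1;0 0 0 -.48 0 -.04 1;0 0 0 -.54 0 -.03 1'; python3 -m inch '0 0 0 -.02 0 0 1;0 0 0 -.02 0 0 1;0 0 0 .2 0 -.05 1;0 0 0 .4 0 -.1 1;0 0 0 .7 0 -.1 1;0 0 0 .9 0 -.1 1;0 0 0 .9 0 -.1 1;0 0 0 .9 0 -.1 1'; python3 - <<'E'
from h import *
import cv2
a=snapshot("scene")[110:290,220:440,::-1];b=snapshot("wrist")[:,:,::-1]
cv2.imwrite("pics/s5.png",np.hstack([cv2.resize(a,(396,324)),cv2.resize(b,(400,324))]))
print(state()['force'])
E
```

```text
t: 7.2
eef_pos: [0.6743, -0.1362, 0.2728]
tool_rot: [-180.0, -0.0, 162.0]
force: [0.3, -0.9, -0.3]
gripper_width: 0.0001
finger_force: 0.0
t: 8.2
eef_pos: [0.5027, -0.0804, 0.2942]
tool_rot: [180.0, 0.1, 162.0]
force: [0.1, -0.6, 0.4]
gripper_width: -0.0003
finger_force: 0.0
[-0.0194827  -0.29615713  0.85827547]
```

View pics/s5.png

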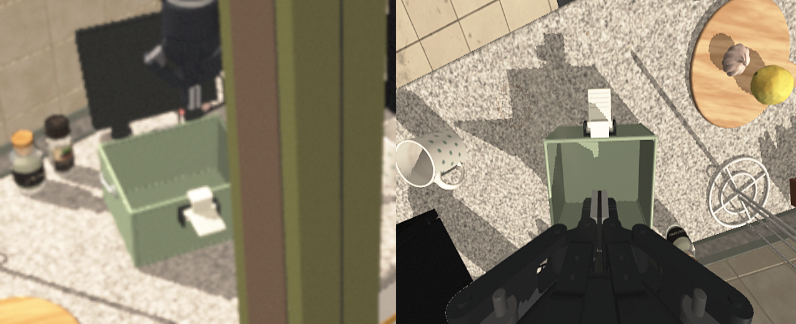

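```bash
python3 -m inch '0 0 0 .2 0 0 1;0 0 0 .2 0 0 1;0 0 0 .2 0 0 1;0 0 0 .2 0 0 1;0 0 0 .2 0 0 1;0 0 0 .2 0 0 1'; python3 - <<'E'
from h import *
import cv2
m=camera_model("scene");p=(.5647,-.1001,-.3115)
for t in (1.6,1.7,1.8,1.9,1.95): print(t,proj(caddy((.084-.174*np.cos(t),.1,.13+.174*np.sin(t)),p),m['T'],m).round(1))
a=snapshot("scene")[110:200,240:320,::-1];cv2.imwrite("pics/s6.png",cv2.resize(a,None,fx=6,fy=6,interpolation=cv2.INTER_CUBIC))
E
```

```text
t: 9.05
eef_pos: [0.4645, -0.0681, 0.2932]
tool_rot: [-180.0, -0.0, 162.0]
force: [-0.1, 0.3, -0.0]
gripper_width: -0.0
finger_force: 0.0
1.6 [268.2 133.8]
1.7 [266.5 130.5]
1.8 [264.9 128. ]
1.9 [263.5 126.1]
1.95 [262.8 125.4]
```

View pics/s6.png

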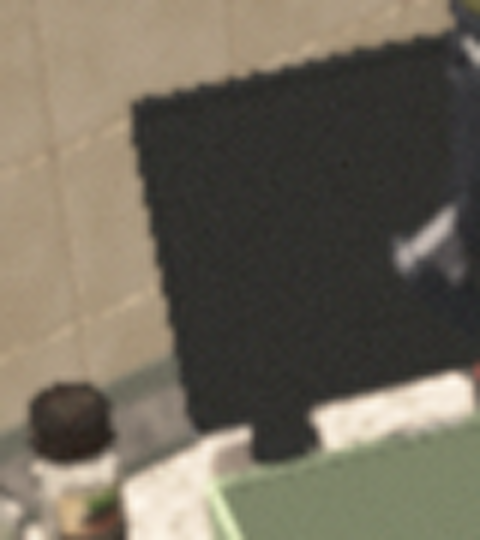

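```bash
python3 -c "
from bench import *
print(close_job())"
```

```text
the job is handed in; nothing more can be done
None
```

I pressed the catch and pushed the lid right over. It now rests at its stop (about 1.95 rad by the last camera check), the arm is clear, and the job was handed in at about 9 s; no verdict was returned.

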